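Sort two tagged valves on the index table and hold the index plunger out

ROBOT

A 7-joint arm with a two-finger parallel gripper is mounted at the origin on the work surface. World frame = base frame: x ahead of the robot, y to its left, z up, the work surface at z = 0. Lengths are in mm, angles in rad, forces in N, time in s.
With the tool pointing down it reaches from about 350 to 900 mm from the base axis. Payload 7.2 kg.
Tool frame: the origin (TCP) lies between the finger pads, 19 mm behind the fingertips; this is the grasp point; z points along the fingers, y is the line along which they close (so a half turn about z gives the same grasp; the last joint's range is limited). The gripper opens to 88 mm and grips with 3 to 60 N. Pads are 20 mm wide; open, the fingers measure 115 mm over their backs; the gripper's body (75 mm by 178 mm) begins 61 mm behind the grasp point.
Start: joints at [1.052, 0.411, -0.013, 1.596, 0.006, 1.134, -0.082], TCP at [272.293, -562.57, 241.353] pointing down, gripper open.
Joint ranges: [-2.95, 2.95], [-0.29, 1.99], [-1.47, 1.44], [0.14, 2.54], [-1.03, 4.17], [0.13, 1.85], [-2.86, 2.86]. Speed limits (rad/s): [2.39, 2.39, 3.01, 3.01, 3.14, 3.14, 3.14].

INTERFACE

Orientations are given as a unit quaternion [w, x, y, z].
In Python, from workcell import robot, cams, nets gives the robot as it stands. The module is installed in compiled form; this text tells all that it offers.
- The arm moves only by the tool carry_out, never from a script. Its argument "deltas" is a list of rows, each an object of numbers: "x", "y", "z": the shift along the tool's x, y, z in cm; "ax", "ay", "az": the turn, a rotation vector about the tool's x, y, z in rad; "grip": the closure, from -1 (fully open) to 1 (shut). In form: [{"x": .., "y": .., "z": .., "ax": .., "ay": .., "az": .., "grip": ..}, ...]. A call has 1 to 20 rows; each row shifts and turns the commanded pose from where the row before left it, along the tool's axes as they then stand; what a row does not reach is not made up. A row lasts 1/8 s, in which the tool goes at most 62.5 mm and 10.7 degrees, less where a joint would pass 70% of its speed; a pose out of reach is approached as far as the arm can. A call is refused whole if a number of a shift passes 6.25 or a number of a turn 0.188, either way. A call with a gripper value outside its range is refused whole. The fingers move at their own pace and stop on an object; "newtons" is the grip in N (left out, the last holds). Time passes only in rows, so rows that do not move let the fingers close. It gives the time, the measured TCP pose, the force, the opening and the grip force at its end, in the units of the state.
- robot.read_state(): the state, without advancing time (a new reading comes with each control period).
- cams.camera(name): name is "scene" or "top"; returns a dict with "img" (400x640x3 uint8, red, green, blue), "range_z" (400x640 float32, mm along the optical axis (not along the pixel's ray), 0 where there is no reading), "fov_y" (degrees; the focal length in pixels is half the picture's height over the tangent of half this angle, whatever the lens; pixels are square), "cx", "cy" (the principal point, pixels), "camera_from_world" (4x4, takes a point from world to camera coordinates). Camera axes: x right, y up, looking along -z (the intrinsics and any distortion apply to the point x, -y, -z); pixel columns grow to the right and rows downward; lengths in mm; the calibration is good to about 2 mm. A picture is of the moment at which its call begins.
- robot.sign_off(): hands the job in; it is judged then, once.
Trained networks look in a picture, given as the dict that the camera call returned (one of the last four; its "shot" number tells which), for a name from the list of things; names that differ only in an ending like _2 or _b are one class to them, and where a whole thing is asked for, a point or a joint stands for the part that bears it (a point fixed in the world has none). Each returns a list of dicts, best first, with "conf" (0 to 1); they miss things now and then, are a little off and sometimes report something else, mostly with a low value. They report only what shows in the picture. A call takes as long as a camera call. They do not tell look-alikes from the thing itself.
- nets.boxes_of(picture, label): "rect" ([centre column, centre row, width, height] in pixels, round what is visible of it).
- nets.outline_of(picture, label): "pixels" (400x640 bool, what is visible of it) and "rect" ([centre column, centre row, width, height] in pixels, round what is visible of it).
The state is a dict: "t": time; "joint_positions": joint angles; "qd": joint speeds; "joint_torque": joint torques, N m; "tcp_pos": TCP position; "tcp_rot": TCP orientation; "contact_force": force on the tool from outside, world axes, zero at the start; "wrist_torque": the same for the moment, N m; "gripper_width": finger opening in mm; "grasp_force": force on a finger pad.
Only numpy, scipy, OpenCV 4.12 (cv2) and the standard library are available. Lean on these libraries where they do the work, as an engineer would, in place of code of your own. Each camera call takes 0.05 s, during which the arm holds its last target. There are 200 camera calls.

TASK

Sort the two brass valves into the nests on the index table by their tags: green tag into the green (pass) nest, red tag into the red (reject) nest, each lying upright, lengthways and flat on the nest floor, and let go of them. Then pull the orange-knobbed index plunger fully back out of its seat hole, straight towards its free end, and finish while still holding it there against its spring, so that the table could be turned. Leave everything else on the bench where it is.

Things in the scene. Friction and masses are not known exactly. Their poses are not given: they have to be found in the camera images.
- valve_green: brass valve body, green square tag (28 x 28 mm) on top. Flat-bottomed middle block 34 (x) x 32 (y) x 34 (z) mm; a round stub at each end along x, 72 mm long overall, end collars 31 mm across centred 17 mm up; 22 mm stem, tag top 48 mm up. 0.2 to 0.4 kg. Origin: centre of underside, z up. Grip the block across y. Starts upright on the bench; a half turn makes no difference
- valve_red: brass valve body, red square tag (28 x 28 mm) on top. Flat-bottomed middle block 34 (x) x 32 (y) x 34 (z) mm; a round stub at each end along x, 72 mm long overall, end collars 31 mm across centred 17 mm up; 22 mm stem, tag top 48 mm up. 0.2 to 0.4 kg. Origin: centre of underside, z up. Grip the block across y. Starts upright on the bench; a half turn makes no difference
- nest_pass: green nest (pass), fixed on the deck, either side of it: floor 88 (x) x 46 (y) x 4 mm, end walls and short corner side walls 12 mm above the floor, long sides open over the middle 48 mm for fingers. Inside 80 (x) x 38 (y) mm: a valve lies in it along x with 4 mm play. Origin: centre of underside, 42 mm above the bench; a seated valve's origin is 4 mm above it
- nest_reject: red nest (reject), fixed on the deck, either side of it: floor 88 (x) x 46 (y) x 4 mm, end walls and short corner side walls 12 mm above the floor, long sides open over the middle 48 mm for fingers. Inside 80 (x) x 38 (y) mm: a valve lies in it along x with 4 mm play. Origin: centre of underside, 42 mm above the bench; a seated valve's origin is 4 mm above it
- index_table: fixed: blue base plate 250 x 120 mm, aluminium deck 200 mm across, top 42 mm up, with the nests 55 mm either side of its centre along y, long axes along x. On the deck's -x edge a steel lug (30 mm wide, top 82 mm up) has the seat hole; beyond it a dark guide block (34 mm wide, top 78 mm up) carries the level plunger. Origin: on the bench under deck centre, -x roughly towards the robot
- plunger (a joint): how far the index plunger is pulled back (m): 0 = home, pin 10 mm deep in the seat hole; 0.020 = fully back at its stop, pin 10 mm clear. It slides level along the index table's -x. A spring pulls it home: about 6 N at home, 12 N fully back; let go, it snaps home
- pull_knob (a point): orange knob on the plunger, 28 mm across, 26 mm long along x, with a black flange (38 mm across, 6 mm thick) at its free -x end. This point: centre of the orange part, on the plunger axis 62 mm above the bench, 160 mm along -x from the table's origin when home; axes as the index table's. 17 mm free between it and the guide block. Grip from above across y, tool centre at axis height
- pin_tip (a point): tip of the steel plunger pin (8 mm across), on the plunger axis
- seat_hole (a point): mouth of the seat hole in the lug (10 mm wide), on the plunger axis 62 mm above the bench and facing the knob; the pin tip is 10 mm beyond it (inside) when home
- elbow: bystander: grey metal pipe elbow lying flat, legs 36 mm along x and y, 34 mm high. Origin: under the corner, on the bench
- tee: bystander: grey metal pipe tee lying flat, 68 mm along x, branch 34 mm along y, 34 mm high. Origin: under the middle, on the bench
- tape_roll: bystander: white tape spool lying flat, 64 mm across, 19 mm high. Origin: centre of the underside
- lock_nut: bystander: brass lock ring lying flat, 46 mm across, 10 mm high. Origin: centre of the underside
- paste_jar: bystander: blue jar with a white cap, 64 mm across, 75 mm high. Origin: centre of the underside
- carton: bystander: cardboard carton 75 x 100 mm, 65 mm high. Origin: centre of the underside
- screwdriver: bystander: screwdriver lying on the bench. Origin: under its middle, on the bench
Things that resemble listed ones, but are neither listed nor needed, are in the scene too. What is shaped like the valve_red but purple or turquoise is not meant. What is shaped like the valve_green but black is not meant.

How it is judged:
By the outcome, as a careful person would: the job done as asked, in the order asked, and still so for the second after the job is handed in, while the arm keeps its last pose, push and grip.
It also fails if it takes over 67 s, if anything falls off the work surface, if the arm or the gripper's body presses on something with over 40 N, if the wrist force passes 120 N, or if a joint passes its speed limit or range.

## Working session

There is one attempt and no reset: what is moved stays moved. The work goes in short steps, Python scripts to look and compute and a tool call to move; the robot and the scene stay as the last step left them, time stands still between calls to the robot, and variables do not carry over. Pictures are saved under pics/ and viewed, at most 10 in all, crops included, and the job is handed in when it is done.

Besides the shell and the picture viewer there is one more tool, called after "Call:" as name(argument=value, ...) on one line, values as JSON. carry_out: Moves the arm, as the interface text tells. Its arguments: {"type":"object","properties":{"deltas":{"type":"array"},"newtons":{"type":"number"}},"required":["deltas"]}

```bash
mkdir -p pics
cat > h.py <<'E'
import numpy as np, cv2
from workcell import robot, cams, nets
def f(p): return 200/np.tan(np.radians(p['fov_y'])/2)
def world(p):
    "HxWx3 world points from range_z"
    v,u=np.mgrid[0:400,0:640].astype(float); z=p['range_z']; F=f(p)
    c=np.stack([(u-p['cx'])/F*z,-(v-p['cy'])/F*z,-z,np.ones_like(z)],-1)
    return (c@np.linalg.inv(p['camera_from_world']).T)[...,:3]
def save(p,n): cv2.imwrite('pics/'+n,p['img'][...,::-1])
E
python3 - <<'E'
from h import *
for n in('scene','top'):
    p=cams.camera(n); save(p,n+'0.png'); print(n,{k:(v if np.size(v)<20 else v.shape) for k,v in p.items()})
    W=world(p)
    for l in('valve_green','valve_red','nest_pass','nest_reject','pull_knob','index_table'):
        for o in nets.outline_of(p,l)[:5]:
            w=W[o['pixels']&(p['range_z']>0)]; 
            if len(w): print(l,round(o['conf'],2),np.round(o['rect']),np.round(np.median(w,0)),np.round(np.percentile(w[:,2],98)))
print(robot.read_state())
E
```

```text
scene {'img': (400, 640, 3), 'range_z': (400, 640), 'fov_y': 43.908535634656296, 'cx': 310.5347125714477, 'cy': 200.5815406698822, 'camera_from_world': array([[-5.99431837e-01,  8.00307570e-01,  1.37574230e-02,
         3.56406009e+02],
       [-6.26872303e-01, -4.80077122e-01,  6.13642463e-01,
         3.39248789e+02],
       [ 4.97707332e-01,  3.59212681e-01,  7.89464161e-01,
        -1.83078682e+03],
       [ 0.00000000e+00,  0.00000000e+00,  0.00000000e+00,
         1.00000000e+00]]), 'shot': 1}
valve_green 0.67 [215. 137.  19.  15.] [ 565. -428.   28.] 51.0
valve_green 0.51 [245. 147.  20.  17.] [ 529. -322.   28.] 51.0
valve_red 0.66 [315. 180.   8.  25.] [501. -58.  32.] 51.0
valve_red 0.61 [287. 166.  25.  20.] [ 516. -164.   28.] 51.0
valve_red 0.52 [355. 164.  21.  16.] [383.  16.  30.] 51.0
nest_pass 0.87 [334. 227.  31.  26.] [631. 106.  47.] 60.0
nest_reject 0.91 [363. 249.  35.  25.] [635. 216.  47.] 60.0
pull_knob 0.73 [382. 200.  16.  12.] [474. 165.  73.] 79.0
pull_knob 0.5 [280. 129.  24.  18.] [ 384. -287.   27.] 36.0
index_table 0.66 [231. 199.  25.  22.] [ 711. -
[... 1345 characters left out ...]
y([ 1.05180377,  0.41105694, -0.01269594,  1.59617245,  0.00559324,
        1.13431286, -0.08219097]), 'qd': array([ 0.00177999,  0.00074115,  0.00042253,  0.00068837, -0.00075121,
        0.00212222, -0.00048135]), 'joint_torque': array([-1.16249194e-04, -5.87569499e+01,  6.40171431e-01, -2.91341150e+01,
       -5.39053953e-02,  1.03651453e-02, -4.30076966e-05]), 'tcp_pos': array([ 272.29621866, -562.58167358,  241.3916502 ]), 'tcp_rot': array([4.03567526e-05, 9.74704317e-01, 2.23498307e-01, 1.48513832e-05]), 'contact_force': array([-0.24412115,  0.13459288,  0.3616213 ]), 'wrist_torque': array([-0.00179811,  0.00792854,  0.02221365]), 'grasp_force': 0.0, 'gripper_width': 87.66806712220831}
```

Run:
```python
import cv2
a=cv2.imread('pics/top0.png'); cv2.imwrite('pics/topc.png',cv2.resize(a[110:310,150:550],(800,400),interpolation=cv2.INTER_CUBIC))
a=cv2.imread('pics/scene0.png'); cv2.imwrite('pics/scenec.png',cv2.resize(a[90:310,180:440],(709,600),interpolation=cv2.INTER_CUBIC))
```

```text
(no output)
```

View pics/topc.png

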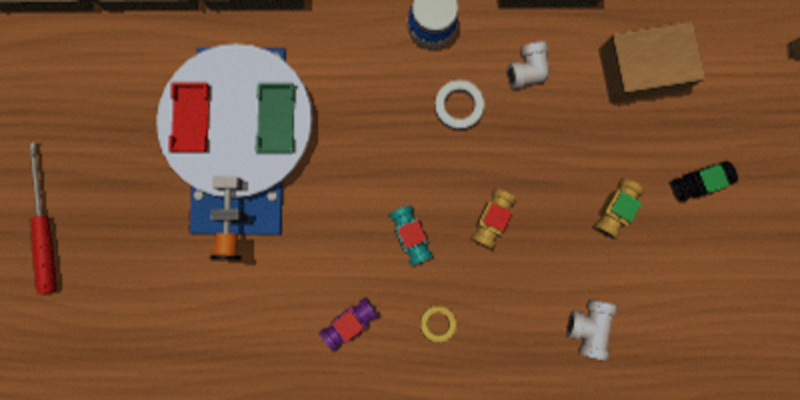

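View pics/scenec.png

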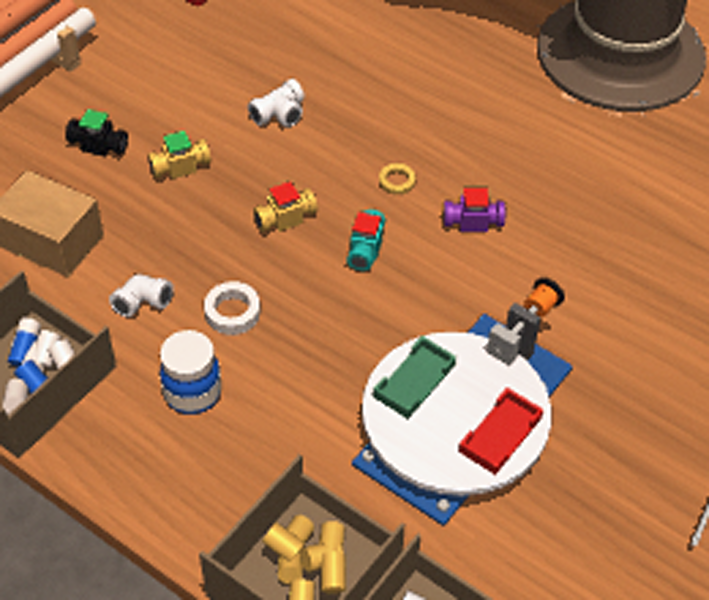

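```bash
cat > m.py <<'E'
from h import *
def rect(P): 
    (c,s,a)=cv2.minAreaRect(P[:,:2].astype(np.float32)); 
    if s[0]<s[1]: a+=90; s=s[::-1]
    return np.round(c,1),np.round(s,1),round((a+90)%180-90,1)
def hsv(p): return cv2.cvtColor(p['img'],cv2.COLOR_RGB2HSV).astype(int)
def col(p,c):
    H=hsv(p); h,s,v=H[...,0],H[...,1],H[...,2]
    return {'r':((h<5)|(h>174))&(s>170)&(v>70),'g':(h>45)&(h<85)&(s>70)&(v>40),'o':(h>6)&(h<18)&(s>200)&(v>110)}[c]
def valve(p,W,c,xy):
    near=(np.hypot(W[...,0]-xy[0],W[...,1]-xy[1])<48)&(p['range_z']>0)
    t=W[near&col(p,c)&(W[...,2]>42)]; b=W[near&(W[...,2]>6)&(W[...,2]<40)]; s=W[near&(W[...,2]>22)&(W[...,2]<38)]
    e=W[near&(W[...,2]>6)]
    q=s[:,:2]-s[:,:2].mean(0); w,V=np.linalg.eigh(q.T@q); a=np.degrees(np.arctan2(V[1,1],V[0,1]))
    print(' valve',c,'tag',np.round(t.mean(0),1),len(t),rect(t),'all',rect(e),'pca',round((a+90)%180-90,1))
def table(p,W):
    ok=p['range_z']>0
    for c,y in(('g',107),('r',218)):
        n=W[ok&col(p,c)&(abs(W[...,0]-632)<75)&(abs(W[...,1]-y)<45)&(W[...,2]>35)]
        print(' nest',c,np.round(n.mean(0),1),rect(n),'floor z',np.round(np.percentile(n[:,2],[30,50,95]),1))
    k=W[ok&col(p,'o')&(abs(W[...,0]-474)<50)&(abs(W[...,1]-163)<40)&(W[...,2]>30)]
    print(' knob',np.round(k.mean(0),1),np.round(k.min(0)),np.round(k.max(0)),rect(k))
E
python3 - <<'E'
from m import *
for n in('scene','top'):
    p=cams.camera(n); W=world(p); print(n)
    valve(p,W,'g',(525,-322)); valve(p,W,'r',(510,-165)); table(p,W)
    d=W[(p['range_z']>0)&(abs(W[...,2]-42)<3)&(p['img'].min(-1)>120)&(np.hypot(W[...,0]-632,W[...,1]-160)<130)]
    print(' deck',cv2.minEnclosingCircle(d[:,:2].astype(np.float32)))
    b=W[(p['range_z']>0)&(hsv(p)[...,0]>100)&(hsv(p)[...,0]<125)&(hsv(p)[...,1]>140)&(W[...,2]<30)&(np.hypot(W[...,0]-632,W[...,1]-160)<160)]
    print(' base',rect(b))
    for c in(0,): print(np.round(np.median(W[(W[...,2]<6)&(p['range_z']>0)][:,2]),1))
E
```

```text
scene
 valve g tag [ 525.2 -326.9   47.4] 50 (array([ 523.8, -328.7]), array([34.1, 25.8]), 59.8) all (array([ 529.9, -318.9]), array([73.2, 54.1]), -23.3) pca -34.2
 valve r tag [ 511.5 -169.7   47.7] 56 (array([ 511.2, -171. ]), array([30.6, 28.6]), 62.1) all (array([ 513.3, -167. ]), array([75.5, 39.9]), -22.4) pca -28.5
 nest g [634.2 106.1  48.4] (array([635.7, 106. ]), array([90. , 48.2]), -0.7) floor z [45.3 47.1 58.3]
 nest r [634.7 215.9  48.3] (array([635.9, 215.8]), array([91., 47.]), -0.4) floor z [45.1 47.2 58.6]
 knob [478.3 164.5  71. ] [462. 152.  56.] [490. 176.  81.] (array([476., 164.]), array([28.4, 23.8]), -1.5)
 deck ((636.5294189453125, 160.2073974609375), 101.13079071044922)
 base (array([616.7, 161.5]), array([249.2, 119.3]), -0.5)
-3.9
top
 valve g tag [ 520.7 -326.9   47.7] 126 (array([ 520.2, -326.8]), array([27.9, 27.6]), 60.2) all (array([ 520.6, -325.9]), array([73. , 32.2]), -29.6) pca -30.3
 valve r tag [ 507.4 -170.8   48.4] 112 (array([ 508. , -171.1]), array([25.8, 25.3]), -26.9) all (array([ 507.1, -168.8]), array([72.4, 31.4]), -25.3) pca -25.4
 nest g [632.6 105.5  48.6] (array([631.2, 105.5]), array([85.6, 44.1]), -0.6) floor z [46.1 47.2 59.1]
 nest r [633.1 215.5  49.1] (array([631.7, 215.3]), array([85.7, 44.7]), -1.1) floor z [46.5 47.5 59.3]
 knob [472.5 161.9  74.2] [460. 151.  68.] [484. 175.  78.] (array([472.3, 163.1]), array([24.5, 23.7]), -3.5)
 deck ((632.1284790039062, 161.75021362304688), 99.40946197509766)
 base (array([612.1, 160.3]), array([245.7, 117.2]), -0.7)
0.1
```

```bash
cat > go.py <<'E'
import sys,numpy as np
from workcell import robot
def yaw(q): return 2*np.arctan2(q[2],q[1])
def go(x,y,z,deg):
    s=robot.read_state(); p=np.array(s['tcp_pos']); a=yaw(s['tcp_rot']); b=np.radians(deg)
    d=(np.array([x,y,z])-p)/10
    az=-((b-a+np.pi/2)%np.pi-np.pi/2)
    b=a-az
    R=np.array([[np.cos(b),np.sin(b),0],[np.sin(b),-np.cos(b),0],[0,0,-1]])
    print('t',s['t'],'pos',p.round(1),'yaw',np.degrees(a).round(1),'az',az.round(3),'then tool xyz cm',(R.T@d).round(2),'F',np.round(s['contact_force'],1),'w',round(s['gripper_width'],1),'gf',round(s['grasp_force'],1))
if __name__=='__main__': go(*map(float,sys.argv[1:]))
E
python3 go.py 522.5 -326.8 110 -29.8
```

```text
t 0.8 pos [ 272.3 -562.6  241.4] yaw 25.8 az 0.971 then tool xyz cm [ 10.   -32.9   13.14] F [ 0.4  0.1 -0.3] w 87.9 gf 0.0
```

Call:
carry_out(deltas=[{"az":0.1618,"grip":-0.4},{"az":0.1618,"grip":-0.4},{"az":0.1618,"grip":-0.4},{"az":0.1618,"grip":-0.4},{"az":0.1618,"grip":-0.4},{"az":0.162,"grip":-0.4},{"x":1,"y":-3.29,"z":1.3,"grip":-0.4},{"x":1,"y":-3.29,"z":1.3,"grip":-0.4},{"x":1,"y":-3.29,"z":1.3,"grip":-0.4},{"x":1,"y":-3.29,"z":1.3,"grip":-0.4},{"x":1,"y":-3.29,"z":1.3,"grip":-0.4},{"x":1,"y":-3.29,"z":1.3,"grip":-0.4},{"x":1,"y":-3.29,"z":1.3,"grip":-0.4},{"x":1,"y":-3.29,"z":1.3,"grip":-0.4},{"x":1,"y":-3.29,"z":1.3,"grip":-0.4},{"x":1,"y":-3.29,"z":1.3,"grip":-0.4},{"grip":-0.4}], newtons=30)

```text
$.deltas[0]: bad value
```

```bash
python3 go.py 522.5 -326.8 24 -29.8
```

```text
t 0.8 pos [ 272.3 -562.6  241.4] yaw 25.8 az 0.971 then tool xyz cm [ 10.   -32.9   21.74] F [ 0.4  0.1 -0.3] w 87.9 gf 0.0
```

Call:
carry_out(deltas=[{"x":0,"y":0,"z":0,"ax":0,"ay":0,"az":0.162,"grip":-0.4},{"x":0,"y":0,"z":0,"ax":0,"ay":0,"az":0.162,"grip":-0.4},{"x":0,"y":0,"z":0,"ax":0,"ay":0,"az":0.162,"grip":-0.4},{"x":0,"y":0,"z":0,"ax":0,"ay":0,"az":0.162,"grip":-0.4},{"x":0,"y":0,"z":0,"ax":0,"ay":0,"az":0.162,"grip":-0.4},{"x":0,"y":0,"z":0,"ax":0,"ay":0,"az":0.161,"grip":-0.4}], newtons=30)

```text
t: 1.55
tcp_pos: [272.3, -562.6, 241.4]
tcp_rot: [0.0, 0.966, -0.26, 0.0]
contact_force: [0.2, -0.4, 0.0]
gripper_width: 61.3
grasp_force: 0.0
```

Call:
carry_out(deltas=[{"x":1,"y":-3.3,"z":1.3,"ax":0,"ay":0,"az":0,"grip":-0.4},{"x":1,"y":-3.3,"z":1.3,"ax":0,"ay":0,"az":0,"grip":-0.4},{"x":1,"y":-3.3,"z":1.3,"ax":0,"ay":0,"az":0,"grip":-0.4},{"x":1,"y":-3.3,"z":1.3,"ax":0,"ay":0,"az":0,"grip":-0.4},{"x":1,"y":-3.3,"z":1.3,"ax":0,"ay":0,"az":0,"grip":-0.4},{"x":1,"y":-3.3,"z":1.3,"ax":0,"ay":0,"az":0,"grip":-0.4},{"x":1,"y":-3.3,"z":1.3,"ax":0,"ay":0,"az":0,"grip":-0.4},{"x":1,"y":-3.3,"z":1.3,"ax":0,"ay":0,"az":0,"grip":-0.4},{"x":1,"y":-3.3,"z":1.3,"ax":0,"ay":0,"az":0,"grip":-0.4},{"x":1,"y":-3.2,"z":1.3,"ax":0,"ay":0,"az":0,"grip":-0.4}])

```text
t: 2.8
tcp_pos: [523.5, -325.9, 111.0]
tcp_rot: [-0.0, 0.966, -0.257, 0.0]
contact_force: [0.1, 1.0, -0.4]
gripper_width: 62.0
grasp_force: 0.0
```

```bash
python3 go.py 522.5 -326.8 24 -29.8
```

```text
t 2.8 pos [ 523.5 -325.9  111. ] yaw -29.8 az 0.0 then tool xyz cm [-0.05  0.13  8.7 ] F [ 0.1  1.  -0.4] w 62.0 gf 0.0
```

Call:
carry_out(deltas=[{"x":0,"y":0.1,"z":2,"ax":0,"ay":0,"az":0,"grip":-0.4},{"x":0,"y":0,"z":2,"ax":0,"ay":0,"az":0,"grip":-0.4},{"x":0,"y":0,"z":2,"ax":0,"ay":0,"az":0,"grip":-0.4},{"x":0,"y":0,"z":2,"ax":0,"ay":0,"az":0,"grip":-0.4},{"x":0,"y":0,"z":0.7,"ax":0,"ay":0,"az":0,"grip":-0.4},{"x":0,"y":0,"z":0,"ax":0,"ay":0,"az":0,"grip":-0.4},{"x":0,"y":0,"z":0,"ax":0,"ay":0,"az":0,"grip":1},{"x":0,"y":0,"z":0,"ax":0,"ay":0,"az":0,"grip":1},{"x":0,"y":0,"z":0,"ax":0,"ay":0,"az":0,"grip":1},{"x":0,"y":0,"z":0,"ax":0,"ay":0,"az":0,"grip":1}], newtons=30)

```text
t: 4.05
tcp_pos: [522.2, -328.1, 24.8]
tcp_rot: [0.0, 0.966, -0.257, 0.0]
contact_force: [-1.0, -0.8, 3.1]
gripper_width: 31.9
grasp_force: 30.0
```

```bash
python3 - <<'E'
from m import *
for n in('scene','top'):
    p=cams.camera(n); W=world(p); valve(p,W,'g',(524,-326))
E
python3 go.py 633.5 105.7 160 -0.7
```

```text
valve g tag [nan nan nan] 0 (array([0., 0.]), array([0., 0.]), 0.0) all (array([ 525.7, -325.4]), array([94.7, 92. ]), -80.6) pca -68.0
 valve g tag [ 508.3 -321.2   72.9] 3 (array([ 508.5, -318.5]), array([25.9,  2.9]), -83.7) all (array([ 519.6, -322.8]), array([94.6, 85.1]), 60.0) pca 86.5
t 4.15 pos [ 522.3 -328.1   24.9] yaw -29.8 az -0.508 then tool xyz cm [ 10.59 -43.51 -13.51] F [-1.3 -0.2  3.5] w 31.9 gf 30.0m.py:15: RuntimeWarning: Mean of empty slice.
  print(' valve',c,'tag',np.round(t.mean(0),1),len(t),rect(t),'all',rect(e),'pca',round((a+90)%180-90,1))
  ret = um.true_divide(
```

Call:
carry_out(deltas=[{"x":0,"y":0,"z":-1.5,"ax":0,"ay":0,"az":0,"grip":1},{"x":0,"y":0,"z":-3,"ax":0,"ay":0,"az":-0.127,"grip":1},{"x":0,"y":0,"z":-3,"ax":0,"ay":0,"az":-0.127,"grip":1},{"x":0,"y":0,"z":-3,"ax":0,"ay":0,"az":-0.127,"grip":1},{"x":0,"y":0,"z":-3,"ax":0,"ay":0,"az":-0.127,"grip":1},{"x":0.75,"y":-3.1,"z":0,"ax":0,"ay":0,"az":0,"grip":1},{"x":0.75,"y":-3.1,"z":0,"ax":0,"ay":0,"az":0,"grip":1},{"x":0.75,"y":-3.1,"z":0,"ax":0,"ay":0,"az":0,"grip":1},{"x":0.75,"y":-3.1,"z":0,"ax":0,"ay":0,"az":0,"grip":1},{"x":0.75,"y":-3.1,"z":0,"ax":0,"ay":0,"az":0,"grip":1},{"x":0.75,"y":-3.1,"z":0,"ax":0,"ay":0,"az":0,"grip":1},{"x":0.75,"y":-3.1,"z":0,"ax":0,"ay":0,"az":0,"grip":1},{"x":0.75,"y":-3.1,"z":0,"ax":0,"ay":0,"az":0,"grip":1},{"x":0.75,"y":-3.1,"z":0,"ax":0,"ay":0,"az":0,"grip":1},{"x":0.75,"y":-3.1,"z":0,"ax":0,"ay":0,"az":0,"grip":1},{"x":0.75,"y":-3.1,"z":0,"ax":0,"ay":0,"az":0,"grip":1},{"x":0.75,"y":-3.1,"z":0,"ax":0,"ay":0,"az":0,"grip":1},{"x":0.75,"y":-3.1,"z":0,"ax":0,"ay":0,"az":0,"grip":1},{"x":0.75,"y":-3.1,"z":0,"ax":0,"ay":0,"az":0,"grip":1}])

```text
t: 6.52
tcp_pos: [632.0, 106.0, 159.6]
tcp_rot: [0.0, 1.0, -0.006, -0.0]
contact_force: [-0.6, 0.2, -3.9]
gripper_width: 31.7
grasp_force: 30.0
```

Call:
carry_out(deltas=[{"x":0,"y":0,"z":2,"ax":0,"ay":0,"az":0,"grip":1},{"x":0,"y":0,"z":2,"ax":0,"ay":0,"az":0,"grip":1},{"x":0,"y":0,"z":0,"ax":0,"ay":0,"az":0,"grip":1}])

```text
t: 6.9
tcp_pos: [630.7, 104.9, 117.9]
tcp_rot: [0.001, 1.0, -0.006, -0.002]
contact_force: [-0.5, 0.4, -3.8]
gripper_width: 32.0
grasp_force: 30.0
```

```bash
python3 - <<'E'
from m import *
ims=[]
for n in('scene','top'):
    p=cams.camera(n); W=world(p); save(p,n+'1.png')
    H=hsv(p); br=(H[...,0]>15)&(H[...,0]<32)&(H[...,1]>110)&(p['range_z']>0)&(W[...,2]>70)&(np.hypot(W[...,0]-633,W[...,1]-106)<70)
    b=W[br]; print(n,len(b),len(b) and (b.min(0).round(1),b.max(0).round(1),rect(b)))
    c=(334,215) if n=='scene' else (286,180)
    ims.append(cv2.resize(p['img'][c[1]-50:c[1]+50,c[0]-65:c[0]+65,::-1],(800,600),interpolation=cv2.INTER_CUBIC)[:, :])
cv2.imwrite('pics/hov.png',cv2.resize(np.hstack(ims),(800,300)))
E
python3 go.py 633.5 105.7 70.8 -0.7
```

```text
scene 172 (array([611.9,  63. ,  95.4]), array([670.8, 150.1, 401.2]), (array([646. , 108.1]), array([95.1, 53.9]), -79.3))
top 42 (array([591.5,  47.9, 195.3]), array([684.6, 140.9, 530.7]), (array([628.6,  91.6]), array([95.4, 82.8]), 19.7))
t 7.0 pos [632.4 105.  119.9] yaw -0.7 az -0.0 then tool xyz cm [ 0.11 -0.07  4.91] F [ 0.3 -1.  -3.7] w 31.9 gf 30.0
```

View pics/hov.png

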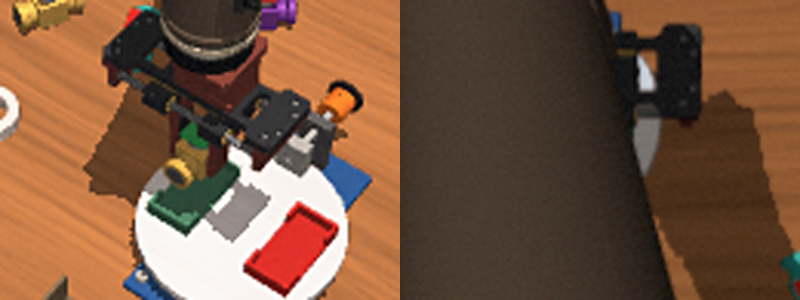

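```bash
python3 - <<'E'
from m import *
p=cams.camera('scene'); W=world(p); H=hsv(p)
br=(H[...,0]>15)&(H[...,0]<32)&(H[...,1]>110)&(p['range_z']>0)&(W[...,2]>85)&(W[...,2]<140)&(np.hypot(W[...,0]-640,W[...,1]-106)<60)
n,l,st,ce=cv2.connectedComponentsWithStats(br.astype(np.uint8)); k=1+np.argmax(st[1:,4]); b=W[l==k]
e=b[b[:,0]>np.percentile(b[:,0],97)-6]
print(len(b),np.percentile(b[:,0],[50,90,97,100]).round(1),'end face y',e[:,1].min().round(1),e[:,1].max().round(1),'z',e[:,2].min().round(1),e[:,2].max().round(1))
g=W[col(p,'g')&(p['range_z']>0)&(W[...,2]<62)&(W[...,2]>43)&(np.hypot(W[...,0]-634,W[...,1]-106)<60)]
print('nest',g.min(0).round(1),g.max(0).round(1))
E
python3 go.py 633.5 105.7 70.8 -0.7
```

```text
140 [655.1 669.4 671.2 672.5] end face y 88.7 119.9 z 97.3 131.2
nest [590.6  83.6  43. ] [680.2 130.2  61.9]
t 7.05 pos [632.7 105.  120.3] yaw -0.7 az -0.0 then tool xyz cm [ 0.08 -0.07  4.95] F [-0.4 -0.1 -4. ] w 31.7 gf 30.0
```

Call:
carry_out(deltas=[{"x":0,"y":-0.14,"z":0,"ax":0,"ay":0,"az":0,"grip":1},{"x":0,"y":0,"z":1.2,"ax":0,"ay":0,"az":0,"grip":1},{"x":0,"y":0,"z":1.2,"ax":0,"ay":0,"az":0,"grip":1},{"x":0,"y":0,"z":0.8,"ax":0,"ay":0,"az":0,"grip":1},{"x":0,"y":0,"z":0.6,"ax":0,"ay":0,"az":0,"grip":1},{"x":0,"y":0,"z":0.4,"ax":0,"ay":0,"az":0,"grip":1},{"x":0,"y":0,"z":0.4,"ax":0,"ay":0,"az":0,"grip":1},{"x":0,"y":0,"z":0.2,"ax":0,"ay":0,"az":0,"grip":1},{"x":0,"y":0,"z":0,"ax":0,"ay":0,"az":0,"grip":1},{"x":0,"y":0,"z":0,"ax":0,"ay":0,"az":0,"grip":1}])

```text
t: 8.3
tcp_pos: [632.5, 106.5, 71.6]
tcp_rot: [-0.0, 1.0, -0.006, 0.0]
contact_force: [-0.6, -0.0, -3.8]
gripper_width: 32.0
grasp_force: 30.0
```

Call:
carry_out(deltas=[{"x":0,"y":0,"z":0.1,"ax":0,"ay":0,"az":0,"grip":1},{"x":0,"y":0,"z":0.05,"ax":0,"ay":0,"az":0,"grip":1},{"x":0,"y":0,"z":0,"ax":0,"ay":0,"az":0,"grip":1},{"x":0,"y":0,"z":0,"ax":0,"ay":0,"az":0,"grip":1}])

```text
t: 8.8
tcp_pos: [632.6, 106.5, 70.9]
tcp_rot: [-0.0, 1.0, -0.006, 0.0]
contact_force: [-3.1, -1.1, 6.0]
gripper_width: 31.9
grasp_force: 30.0
```

Call:
carry_out(deltas=[{"x":0,"y":0,"z":0,"ax":0,"ay":0,"az":0,"grip":0.1},{"x":0,"y":0,"z":0,"ax":0,"ay":0,"az":0,"grip":-0.15},{"x":0,"y":0,"z":0,"ax":0,"ay":0,"az":0,"grip":-0.15},{"x":0,"y":0,"z":0,"ax":0,"ay":0,"az":0,"grip":-0.15},{"x":0,"y":0,"z":-1,"ax":0,"ay":0,"az":0,"grip":-0.15},{"x":0,"y":0,"z":-2.5,"ax":0,"ay":0,"az":0,"grip":-0.15},{"x":0,"y":0,"z":-2.5,"ax":0,"ay":0,"az":0,"grip":-0.4},{"x":0,"y":0,"z":-2.5,"ax":0,"ay":0,"az":0,"grip":-0.4}])

```text
t: 9.8
tcp_pos: [632.5, 106.5, 156.4]
tcp_rot: [-0.0, 1.0, -0.006, 0.0]
contact_force: [0.8, 0.8, 0.7]
gripper_width: 61.3
grasp_force: 0.0
```

```bash
python3 go.py 508 -170.3 110 -25.4
```

```text
t 9.8 pos [632.5 106.5 156.4] yaw -0.7 az 0.431 then tool xyz cm [ 0.62 30.34  4.64] F [0.8 0.8 0.7] w 61.3 gf 0.0
```

Call:
carry_out(deltas=[{"x":0,"y":0,"z":0,"ax":0,"ay":0,"az":0.144,"grip":-0.4},{"x":0,"y":0,"z":0,"ax":0,"ay":0,"az":0.144,"grip":-0.4},{"x":0,"y":0,"z":0,"ax":0,"ay":0,"az":0.143,"grip":-0.4},{"x":0.06,"y":3,"z":0,"ax":0,"ay":0,"az":0,"grip":-0.4},{"x":0.06,"y":3,"z":0,"ax":0,"ay":0,"az":0,"grip":-0.4},{"x":0.06,"y":3,"z":0,"ax":0,"ay":0,"az":0,"grip":-0.4},{"x":0.06,"y":3,"z":0.6,"ax":0,"ay":0,"az":0,"grip":-0.4},{"x":0.06,"y":3,"z":0.6,"ax":0,"ay":0,"az":0,"grip":-0.4},{"x":0.06,"y":3,"z":0.6,"ax":0,"ay":0,"az":0,"grip":-0.4},{"x":0.06,"y":3,"z":0.6,"ax":0,"ay":0,"az":0,"grip":-0.4},{"x":0.06,"y":3,"z":0.6,"ax":0,"ay":0,"az":0,"grip":-0.4},{"x":0.06,"y":3,"z":0.8,"ax":0,"ay":0,"az":0,"grip":-0.4},{"x":0.08,"y":3.3,"z":0.8,"ax":0,"ay":0,"az":0,"grip":-0.4},{"x":0,"y":0,"z":0,"ax":0,"ay":0,"az":0,"grip":-0.4},{"x":0,"y":0,"z":0,"ax":0,"ay":0,"az":0,"grip":-0.4}])

```text
t: 11.68
tcp_pos: [508.7, -169.5, 109.5]
tcp_rot: [-0.0, 0.976, -0.22, 0.001]
contact_force: [-0.5, -0.2, 0.2]
gripper_width: 61.7
grasp_force: 0.0
```

```bash
python3 go.py 508 -170.3 24.8 -25.4
python3 - <<'E'
from m import *
p=cams.camera('scene'); W=world(p); save(p,'s2.png')
t=W[col(p,'g')&(p['range_z']>0)&(W[...,2]>88)&(W[...,2]<100)&(np.hypot(W[...,0]-634,W[...,1]-106)<45)]
print('tag placed',t.mean(0).round(1),len(t),rect(t))
v=W[(p['range_z']>0)&(W[...,2]>63)&(np.hypot(W[...,0]-634,W[...,1]-106)<48)]; print(rect(v),v.max(0))
cv2.imwrite('pics/s2c.png',cv2.resize(p['img'][170:270,260:410,::-1],(750,500),interpolation=cv2.INTER_CUBIC))
E
```

```text
t 11.675 pos [ 508.7 -169.5  109.5] yaw -25.4 az 0.0 then tool xyz cm [-0.03  0.11  8.47] F [-0.5 -0.2  0.2] w 61.7 gf 0.0
tag placed [635.6 108.4  93.9] 83 (array([635.1, 108.3]), array([29.4, 28.1]), 82.2)
(array([636.2, 107.1]), array([74.9, 34.9]), -0.9) [673.68673869 124.79769742  99.83689771]
```

View pics/s2c.png

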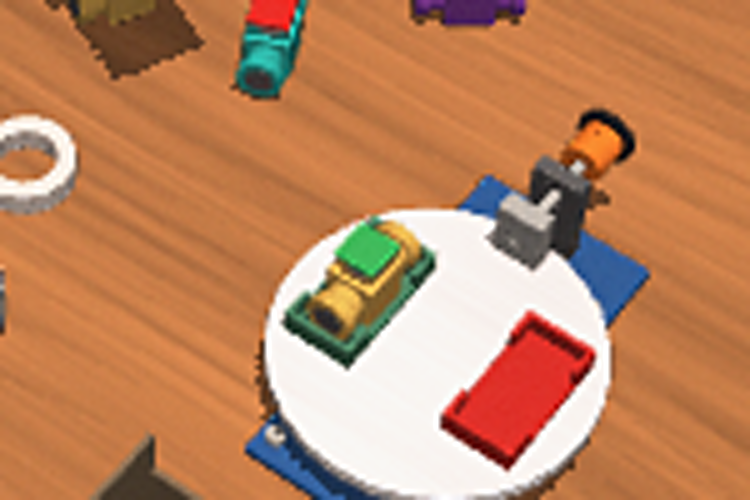

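Call:
carry_out(deltas=[{"x":0,"y":0.1,"z":2,"ax":0,"ay":0,"az":0,"grip":-0.4},{"x":0,"y":0,"z":2,"ax":0,"ay":0,"az":0,"grip":-0.4},{"x":0,"y":0,"z":2,"ax":0,"ay":0,"az":0,"grip":-0.4},{"x":0,"y":0,"z":2,"ax":0,"ay":0,"az":0,"grip":-0.4},{"x":0,"y":0,"z":0.45,"ax":0,"ay":0,"az":0,"grip":-0.4},{"x":0,"y":0,"z":0,"ax":0,"ay":0,"az":0,"grip":-0.4},{"x":0,"y":0,"z":0,"ax":0,"ay":0,"az":0,"grip":1},{"x":0,"y":0,"z":0,"ax":0,"ay":0,"az":0,"grip":1},{"x":0,"y":0,"z":0,"ax":0,"ay":0,"az":0,"grip":1},{"x":0,"y":0,"z":0,"ax":0,"ay":0,"az":0,"grip":1}], newtons=30)

```text
t: 12.98
tcp_pos: [507.8, -171.0, 24.7]
tcp_rot: [0.0, 0.976, -0.22, 0.0]
contact_force: [0.2, 1.4, 2.4]
gripper_width: 31.9
grasp_force: 29.9
```

```bash
python3 go.py 632.5 215.4 165 -0.7
```

```text
t 12.975 pos [ 507.8 -171.    24.7] yaw -25.4 az -0.431 then tool xyz cm [ 11.99 -38.79 -14.03] F [0.2 1.4 2.4] w 31.9 gf 29.9
```

Call:
carry_out(deltas=[{"x":0,"y":0,"z":-2,"ax":0,"ay":0,"az":0,"grip":1},{"x":0,"y":0,"z":-3,"ax":0,"ay":0,"az":-0.108,"grip":1},{"x":0,"y":0,"z":-3,"ax":0,"ay":0,"az":-0.108,"grip":1},{"x":0,"y":0,"z":-3,"ax":0,"ay":0,"az":-0.108,"grip":1},{"x":0,"y":0,"z":-3,"ax":0,"ay":0,"az":-0.107,"grip":1},{"x":1,"y":-3.23,"z":0,"ax":0,"ay":0,"az":0,"grip":1},{"x":1,"y":-3.23,"z":0,"ax":0,"ay":0,"az":0,"grip":1},{"x":1,"y":-3.23,"z":0,"ax":0,"ay":0,"az":0,"grip":1},{"x":1,"y":-3.23,"z":0,"ax":0,"ay":0,"az":0,"grip":1},{"x":1,"y":-3.23,"z":0,"ax":0,"ay":0,"az":0,"grip":1},{"x":1,"y":-3.23,"z":0,"ax":0,"ay":0,"az":0,"grip":1},{"x":1,"y":-3.23,"z":0,"ax":0,"ay":0,"az":0,"grip":1},{"x":1,"y":-3.23,"z":0,"ax":0,"ay":0,"az":0,"grip":1},{"x":1,"y":-3.23,"z":0,"ax":0,"ay":0,"az":0,"grip":1},{"x":1,"y":-3.23,"z":0,"ax":0,"ay":0,"az":0,"grip":1},{"x":1,"y":-3.23,"z":0,"ax":0,"ay":0,"az":0,"grip":1},{"x":1,"y":-3.23,"z":0,"ax":0,"ay":0,"az":0,"grip":1},{"x":0,"y":0,"z":0,"ax":0,"ay":0,"az":0,"grip":1}])

```text
t: 15.22
tcp_pos: [631.5, 218.9, 163.4]
tcp_rot: [-0.001, 1.0, -0.004, -0.001]
contact_force: [0.2, -0.4, -2.2]
gripper_width: 31.9
grasp_force: 29.9
```

Call:
carry_out(deltas=[{"x":0,"y":0,"z":2.2,"ax":0,"ay":0,"az":0,"grip":1},{"x":0,"y":0,"z":2.2,"ax":0,"ay":0,"az":0,"grip":1},{"x":0,"y":0,"z":0,"ax":0,"ay":0,"az":0,"grip":1},{"x":0,"y":0,"z":0,"ax":0,"ay":0,"az":0,"grip":1}])

```text
t: 15.72
tcp_pos: [632.7, 214.6, 121.0]
tcp_rot: [0.0, 1.0, -0.006, 0.0]
contact_force: [-0.5, -0.2, -1.6]
gripper_width: 31.9
grasp_force: 29.9
```

```bash
python3 - <<'E'
from m import *
p=cams.camera('scene'); W=world(p); H=hsv(p); save(p,'s3.png')
br=(H[...,0]>15)&(H[...,0]<32)&(H[...,1]>110)&(p['range_z']>0)&(W[...,2]>85)&(W[...,2]<140)&(np.hypot(W[...,0]-640,W[...,1]-216)<60)
n,l,st,ce=cv2.connectedComponentsWithStats(br.astype(np.uint8)); k=1+np.argmax(st[1:,4]); b=W[l==k]
e=b[b[:,0]>np.percentile(b[:,0],97)-6]
print(len(b),np.percentile(b[:,0],[50,90,97,100]).round(1),'end face y',e[:,1].min().round(1),e[:,1].max().round(1),'z',e[:,2].min().round(1),e[:,2].max().round(1))
E
python3 go.py 632.5 215.4 71.6 -0.7
```

```text
145 [655.9 671.4 672.5 673. ] end face y 201.7 230.7 z 99.5 130.6
t 15.775 pos [632.9 214.9 121.4] yaw -0.7 az -0.001 then tool xyz cm [-0.04 -0.05  4.98] F [-0.5  0.5 -2.3] w 31.9 gf 29.9
```

Call:
carry_out(deltas=[{"x":-0.05,"y":-0.02,"z":1.2,"ax":0,"ay":0,"az":0,"grip":1},{"x":0,"y":0,"z":1.2,"ax":0,"ay":0,"az":0,"grip":1},{"x":0,"y":0,"z":0.8,"ax":0,"ay":0,"az":0,"grip":1},{"x":0,"y":0,"z":0.6,"ax":0,"ay":0,"az":0,"grip":1},{"x":0,"y":0,"z":0.5,"ax":0,"ay":0,"az":0,"grip":1},{"x":0,"y":0,"z":0.4,"ax":0,"ay":0,"az":0,"grip":1},{"x":0,"y":0,"z":0.3,"ax":0,"ay":0,"az":0,"grip":1},{"x":0,"y":0,"z":0.05,"ax":0,"ay":0,"az":0,"grip":1},{"x":0,"y":0,"z":0,"ax":0,"ay":0,"az":0,"grip":1},{"x":0,"y":0,"z":0,"ax":0,"ay":0,"az":0,"grip":1}])

```text
t: 17.02
tcp_pos: [631.9, 215.5, 70.8]
tcp_rot: [-0.0, 1.0, -0.006, 0.0]
contact_force: [-3.4, -0.6, 5.6]
gripper_width: 31.7
grasp_force: 29.9
```

Call:
carry_out(deltas=[{"x":0,"y":0,"z":0,"ax":0,"ay":0,"az":0,"grip":0.1},{"x":0,"y":0,"z":0,"ax":0,"ay":0,"az":0,"grip":-0.15},{"x":0,"y":0,"z":0,"ax":0,"ay":0,"az":0,"grip":-0.15},{"x":0,"y":0,"z":0,"ax":0,"ay":0,"az":0,"grip":-0.15},{"x":0,"y":0,"z":-1,"ax":0,"ay":0,"az":0,"grip":-0.15},{"x":0,"y":0,"z":-2.5,"ax":0,"ay":0,"az":0,"grip":-0.15},{"x":0,"y":0,"z":-2.5,"ax":0,"ay":0,"az":0,"grip":-0.4},{"x":0,"y":0,"z":-2.5,"ax":0,"ay":0,"az":0,"grip":-0.4},{"x":-3,"y":0.9,"z":0,"ax":0,"ay":0,"az":0,"grip":-0.4},{"x":-3,"y":0.9,"z":0,"ax":0,"ay":0,"az":0,"grip":-0.4},{"x":-3,"y":0.9,"z":0,"ax":0,"ay":0,"az":0,"grip":-0.4},{"x":-3,"y":0.9,"z":0,"ax":0,"ay":0,"az":0,"grip":-0.4},{"x":-3,"y":0.9,"z":0,"ax":0,"ay":0,"az":0,"grip":-0.4},{"x":-1,"y":0.9,"z":0,"ax":0,"ay":0,"az":0,"grip":-0.4},{"x":0,"y":0,"z":0,"ax":0,"ay":0,"az":0,"grip":-0.4},{"x":0,"y":0,"z":0,"ax":0,"ay":0,"az":0,"grip":-0.4}])

```text
t: 19.02
tcp_pos: [472.5, 163.7, 155.2]
tcp_rot: [-0.0, 1.0, -0.006, 0.001]
contact_force: [0.2, 0.7, 0.5]
gripper_width: 61.1
grasp_force: 0.0
```

```bash
python3 go.py 472.5 162.8 62 -0.7
python3 - <<'E'
from m import *
for n in('scene','top'):
    p=cams.camera(n); W=world(p); save(p,n+'4.png')
    for c,y in(('g',106),('r',216)):
        t=W[col(p,c)&(p['range_z']>0)&(W[...,2]>88)&(W[...,2]<100)&(np.hypot(W[...,0]-634,W[...,1]-y)<45)]
        if len(t): print(n,'tag',c,t.mean(0).round(1),len(t),rect(t))
        v=W[(p['range_z']>0)&(W[...,2]>63)&(W[...,2]<105)&(np.hypot(W[...,0]-634,W[...,1]-y)<48)]; 
        if len(v): print('  valve',rect(v),v.max(0).round(1))
    if n=='scene': cv2.imwrite('pics/s4c.png',cv2.resize(p['img'][160:280,290:440,::-1],(750,600),interpolation=cv2.INTER_CUBIC))
E
```

```text
t 19.025 pos [472.5 163.7 155.2] yaw -0.7 az -0.0 then tool xyz cm [0.   0.09 9.32] F [0.2 0.7 0.5] w 61.1 gf 0.0
scene tag g [635.8 108.3  94.1] 80 (array([635.5, 108.7]), array([29.7, 27.8]), 5.6)
  valve (array([635.4, 107.8]), array([75.7, 34. ]), -0.7) [673.3 124.9 100.1]
scene tag r [636.1 216.9  94.1] 85 (array([635.8, 217.6]), array([27.7, 26.8]), -1.0)
  valve (array([636.9, 216.9]), array([77.4, 36.3]), -9.2) [675.8 239.6  98.9]
top tag g [632.2 108.1  94.7] 121 (array([632.5, 108.1]), array([25.9, 25.3]), 0.5)
  valve (array([631.2, 108.1]), array([72.6, 31.5]), -1.1) [667.3 124.2  98.7]
top tag r [632.7 215.9  95. ] 113 (array([632.6, 215.6]), array([25.3, 25.1]), 0.2)
  valve (array([631.4, 216.3]), array([72.3, 31.3]), -0.7) [667.4 232.3  98.3]
```

View pics/s4c.png

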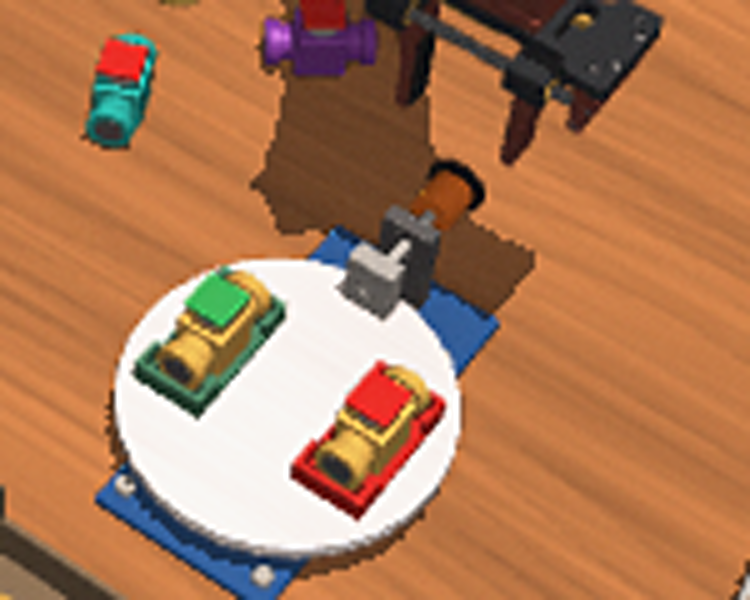

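Call:
carry_out(deltas=[{"x":0,"y":0.12,"z":2,"ax":0,"ay":0,"az":0,"grip":-0.4},{"x":0,"y":0,"z":2,"ax":0,"ay":0,"az":0,"grip":-0.4},{"x":0,"y":0,"z":2,"ax":0,"ay":0,"az":0,"grip":-0.4},{"x":0,"y":0,"z":2,"ax":0,"ay":0,"az":0,"grip":-0.4},{"x":0,"y":0,"z":1.3,"ax":0,"ay":0,"az":0,"grip":-0.4},{"x":0,"y":0,"z":0,"ax":0,"ay":0,"az":0,"grip":-0.4},{"x":0,"y":0,"z":0,"ax":0,"ay":0,"az":0,"grip":-0.4}])

```text
t: 20.0
tcp_pos: [471.7, 162.5, 62.3]
tcp_rot: [-0.0, 1.0, -0.006, 0.0]
contact_force: [0.6, -0.1, 0.1]
gripper_width: 61.5
grasp_force: 0.0
```

Call:
carry_out(deltas=[{"x":0,"y":0,"z":0,"ax":0,"ay":0,"az":0,"grip":1},{"x":0,"y":0,"z":0,"ax":0,"ay":0,"az":0,"grip":1},{"x":0,"y":0,"z":0,"ax":0,"ay":0,"az":0,"grip":1},{"x":0,"y":0,"z":0,"ax":0,"ay":0,"az":0,"grip":1}], newtons=50)

```text
t: 20.5
tcp_pos: [471.8, 160.9, 62.1]
tcp_rot: [0.001, 1.0, -0.006, 0.0]
contact_force: [-0.5, -3.0, 2.8]
gripper_width: 26.7
grasp_force: 50.2
```

Call:
carry_out(deltas=[{"x":-0.25,"y":0,"z":0,"ax":0,"ay":0,"az":0,"grip":1},{"x":-0.25,"y":0,"z":0,"ax":0,"ay":0,"az":0,"grip":1},{"x":-0.25,"y":0,"z":0,"ax":0,"ay":0,"az":0,"grip":1},{"x":-0.25,"y":0,"z":0,"ax":0,"ay":0,"az":0,"grip":1},{"x":-0.25,"y":0,"z":0,"ax":0,"ay":0,"az":0,"grip":1},{"x":-0.25,"y":0,"z":0,"ax":0,"ay":0,"az":0,"grip":1},{"x":-0.25,"y":0,"z":0,"ax":0,"ay":0,"az":0,"grip":1},{"x":-0.15,"y":0,"z":0,"ax":0,"ay":0,"az":0,"grip":1},{"x":0,"y":0,"z":0,"ax":0,"ay":0,"az":0,"grip":1},{"x":0,"y":0,"z":0,"ax":0,"ay":0,"az":0,"grip":1}])

```text
t: 21.75
tcp_pos: [455.1, 161.1, 62.2]
tcp_rot: [0.0, 1.0, -0.007, 0.002]
contact_force: [10.4, -5.8, -6.5]
gripper_width: 27.2
grasp_force: 51.6
```

Call:
carry_out(deltas=[{"x":-0.2,"y":0,"z":0,"ax":0,"ay":0,"az":0,"grip":1},{"x":-0.2,"y":0,"z":0,"ax":0,"ay":0,"az":0,"grip":1},{"x":-0.1,"y":0,"z":0,"ax":0,"ay":0,"az":0,"grip":1},{"x":0,"y":0,"z":0,"ax":0,"ay":0,"az":0,"grip":1},{"x":0,"y":0,"z":0,"ax":0,"ay":0,"az":0,"grip":1}])

```text
t: 22.38
tcp_pos: [451.6, 161.2, 62.2]
tcp_rot: [-0.0, 1.0, -0.007, 0.004]
contact_force: [16.2, -6.7, -11.4]
gripper_width: 27.2
grasp_force: 52.6
```

Call:
carry_out(deltas=[{"x":-0.1,"y":0,"z":0,"ax":0,"ay":0,"az":0,"grip":1},{"x":0,"y":0,"z":0,"ax":0,"ay":0,"az":0,"grip":1},{"x":0,"y":0,"z":0,"ax":0,"ay":0,"az":0,"grip":1},{"x":0,"y":0,"z":0,"ax":0,"ay":0,"az":0,"grip":1}])

```text
t: 22.88
tcp_pos: [451.6, 161.2, 62.3]
tcp_rot: [-0.0, 1.0, -0.007, 0.004]
contact_force: [19.6, -5.3, -15.8]
gripper_width: 27.1
grasp_force: 53.3
```

Run:
```python
from m import *
p=cams.camera('scene'); W=world(p); save(p,'s5.png')
cv2.imwrite('pics/s5c.png',cv2.resize(p['img'][160:280,290:440,::-1],(750,600),interpolation=cv2.INTER_CUBIC))
a=p['range_z']; print(robot.read_state()['tcp_pos'],robot.read_state()['contact_force'])
```

```text
[451.63104116 161.16861658  62.24936152] [ 19.64695889  -6.0079952  -15.36530231]
```

View pics/s5c.png

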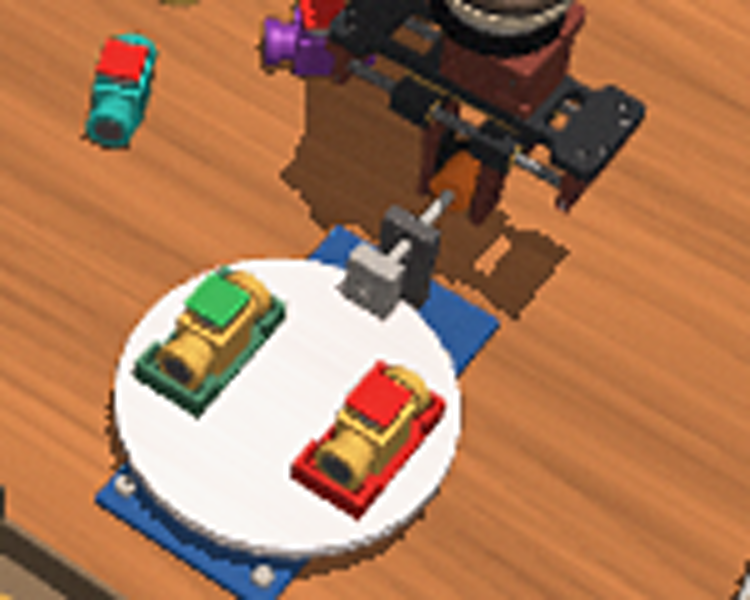

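```bash
python3 -c "
from workcell import robot
print(robot.sign_off())"
```

```text
the job is handed in; nothing more can be done
None
```

The job is handed in: the green-tagged brass valve is in the green nest and the red-tagged one in the red nest, both released and sitting flat. The plunger is held against its stop, about 20 mm back, and the arm finished at about 23 s of the 67 s allowed.

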